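Roll the drill core up the measuring gutter and close the keeper

ROBOT

A 6-joint arm with a two-finger parallel gripper is mounted at the origin on a cart in front of the work surface, level with it; the furniture and walls round the work are solid. World frame = base frame: x ahead of the robot, y to its left, z up, the work surface at z = 0. Lengths are in m, angles in rad, forces in N, time in s.
With the tool pointing down it reaches from about 0.35 to 0.85 m from the base axis. Payload 8.1 kg.
Tool frame: the origin (TCP) lies on the centre line of the jaws, within the pads' length; the fingertips stand 14 mm ahead of it and the grasp point (between the pads) lies 5 mm behind it; z points along the fingers, y is the direction in which the jaws open and shut (so a half turn about z gives the same grasp; the last joint's range is limited). The gripper opens to 93 mm and grips with 3 to 60 N. Pads are 15 mm wide; open, the fingers measure 128 mm over their backs; the gripper's body (75 mm by 188 mm) begins 65 mm behind the grasp point.
Start: joints at [1.093, 0.13, 1.488, -0, 1.523, -0.085], TCP at [0.23, 0.554, 0.233] pointing down, gripper open.
Joint ranges: [-2.96, 2.96], [-0.89, 2.26], [0.02, 2.5], [-1.34, 4.48], [0, 2.73], [-2.66, 2.66]. Speed limits (rad/s): [2.39, 2.39, 2.79, 3.14, 3.14, 3.14].

INTERFACE

Orientations are given as a rotation vector (axis times angle).
In Python, from plant import robot gives the robot as it stands.
- The arm moves only by the tool jog_arm, never from a script. Its argument "steps" is a list of rows, each a list of 7 numbers: the closure, from 0 (fully open) to 1 (shut), then the shift along the tool's x, y, z in m, then the turn, a rotation vector about the tool's x, y, z in rad. In form: [[jaw, tx, ty, tz, rx, ry, rz], ...]. A call has 1 to 5 rows; each row is the pose to reach, as a shift and turn from the pose measured when the call began, along the tool's axes at that moment; what a row does not reach only later rows make up. A row lasts 1/8 s, in which the tool goes at most 62.5 mm and 10.7 degrees, less where a joint would pass 70% of its speed; a pose out of reach is approached as far as the arm can. A call with a gripper value outside its range is refused whole. The fingers move at their own pace and stop on an object; "force" is the grip in N (left out, the last holds). Time passes only in rows, so rows that repeat a pose let the fingers close. It gives the time, the measured TCP pose, the force and the opening at its end, in the units of the state.
- robot.read_state(): the state, without advancing time (a new reading comes with each control period).
- robot.read_camera(name): name is "scene" or "top"; returns a dict with "image" (384x512x3 uint8, red, green, blue), "mtx" (3x3 intrinsics, pixels), "D" ([k1, k2, p1, p2, k3] as OpenCV has them; the pictures are not rectified), "extrinsics" (4x4, takes a point from camera to world coordinates). Camera axes: x right, y down, z forward; pixel columns grow to the right and rows downward; lengths in m; the calibration is good to about 2 mm. A picture is of the moment at which its call begins. There is no depth.
- robot.close_job(): hands the job in, once; it reports no verdict.
The state is a dict: "t": time; "q": joint angles; "dq": joint speeds; "joint_torque": joint torques, N m; "tool_pos": TCP position; "orientation": TCP orientation; "force": force on the tool from outside, world axes, zero at the start; "wrist_torque": the same for the moment, N m; "opening": finger opening in m.
Only numpy, scipy, OpenCV 4.12 (cv2) and the standard library are available. Lean on these libraries where they do the work, as an engineer would, in place of code of your own. Each camera call takes 0.05 s, during which the arm holds its last target.

TASK

Nudge the reddish drill core up the sloped gutter with the fingertips, over the crest at the top, so that it settles against the blue end stop and cannot roll back. Then push the red pad of the keeper fully in, so that its bar closes across the gutter behind the core, and move clear. The core is only pushed, never lifted off the gutter; leave the spare grey core and the rocks where they are.

Things in the scene. Friction and masses are not known exactly. Their poses are not given: they have to be found in the camera images.
- lane: Sloped part of the gutter, fixed: flat white floor 66 mm wide between side walls 4 mm thick and 11 mm high. Origin: on the floor, mid width, 36 mm above the bench. y runs uphill along the floor (8 degrees above level, roughly to the robot's left), x level across, away from the keeper's side, z square to the floor. From y = -0.126 (lip 9 mm high, inner face y = -0.117) to the crest at y = 0.061.
- core_center (a point): Centre of the reddish rock core, a plain cylinder 40 mm in diameter and 60 mm long (about 0.19 kg) with a red and a black line along it. It lies across the gutter, its axis along the lane's x axis, at the start against the lip at the low end, and rolls freely along the gutter: smooth surface, friction about 0.35.
- seat (a point): Where the core's centre lies when it rests in the dip against the blue end stop (fixed to the gutter, 61 mm above the bench). Beyond the crest the floor falls at 8 degrees for 45 mm to the stop, a plate 10 mm thick whose upright face is 20 mm beyond this point and whose top is 70 mm above the bench. The crest is 25 mm before this point.
- keeper (a joint): Slide of the keeper bar (m): about 0 to 0.006 at the start = drawn out, bar clear of the gutter; 0.030 = fully in, bar across the gutter just downhill of the seated core. It moves along the lane's +x axis (level), needs about 2 N, has no spring and stays where it is left.
- keeper_pad (a point): Centre of the outer face of the keeper's red push pad (moves with it), on the robot's side of the gutter, 61 mm above the bench. The pad is an upright plate 40 mm along the gutter, 30 mm high, 8 mm thick; the face looks along the lane's -x and is pushed along +x. Drawn out, it is 92 mm from mid gutter. Space is free outside it and down to a base plate 8 mm thick.
- spare_core: Bystander: grey rock core, 40 mm diameter, standing upright on the bench, 60 mm high. Origin: centre of its underside.
- rock_a: Bystander: large grey-brown rock, 63x74x44 mm, left of the gutter. Origin: centre of its underside.
- rock_b: Bystander: rust-red rock, 50x48x37 mm, right of the gutter. Origin: centre of its underside.
- rock_c: Bystander: dark green rock, 42x56x40 mm, left of the gutter. Origin: centre of its underside.
- core: The same core as a body; its origin is also its centre, its x axis is the cylinder's axis (y and z turn as it rolls).
Mind the look-alikes: they are no part of the job. What is meant by the core is not purple, turquoise or yellow, and is the larger of those in its own colour.

How it is judged:
By the outcome, as a careful person would: the job done as asked, in the order asked, and still so for the second after the job is handed in, with the robot touching nothing.
It also fails if it takes over 46 s, if anything falls off the work surface, if the arm or the gripper's body presses on something with over 40 N, if the wrist force passes 120 N, or if a joint passes its speed limit or range.

## Working session

There is one attempt and no reset: what is moved stays moved. The work goes in short steps, Python scripts to look and compute and a tool call to move; the robot and the scene stay as the last step left them, time stands still between calls to the robot, and variables do not carry over. Pictures are saved under pics/ and viewed, and the job is handed in when it is done.

Besides the shell and the picture viewer there is one more tool, called after "Request:" in YAML: its name, and indented under it one key for each argument. jog_arm: Moves the arm, as the interface text tells. Its arguments: {"type":"object","properties":{"steps":{"type":"array"},"force":{"type":"number"}},"required":["steps"]}

```bash
mkdir -p pics; ls; python3 - <<'E'
from plant import robot
import cv2, numpy as np
s=robot.read_state(); print({k:np.round(v,3).tolist() for k,v in s.items()})
for n in ("scene","top"):
    c=robot.read_camera(n); cv2.imwrite(f"pics/{n}0.png",c["image"][:,:,::-1]); np.savez(f"{n}0.npz",**c)
    print(n,c["mtx"].tolist(),c["D"],np.round(c["extrinsics"],4).tolist())
E
```

```text
pics
{'t': 0.0, 'q': [1.093, 0.131, 1.489, -0.0, 1.523, -0.085], 'dq': [-0.0, 0.0, -0.001, -0.001, -0.001, -0.001], 'joint_torque': [-0.002, -55.985, -49.175, 0.077, 0.035, -0.0], 'tool_pos': [0.229, 0.554, 0.232], 'orientation': [-0.613, -3.081, 0.003], 'force': [0.163, 0.276, 0.767], 'wrist_torque': [-0.01, -0.03, -0.035], 'opening': 0.093}
scene [[392.2907889661057, 0.0, 251.99194019541753], [0.0, 392.2907889661057, 192.51914057001437], [0.0, 0.0, 1.0]] [-0.13614854  0.          0.          0.          0.        ] [[0.4903, -0.6056, 0.6268, -0.3956], [-0.8713, -0.3229, 0.3695, -0.5208], [-0.0214, -0.7273, -0.686, 1.1094], [0.0, 0.0, 0.0, 1.0]]
top [[357.9860274421227, 0.0, 251.74226328335232], [0.0, 357.9860274421227, 190.8118600215278], [0.0, 0.0, 1.0]] [0.0119416 0.        0.        0.        0.       ] [[0.0055, -0.9969, 0.078, 0.4692], [-0.9997, -0.0035, 0.0258, 0.0197], [-0.0255, -0.0781, -0.9966, 1.168], [0.0, 0.0, 0.0, 1.0]]
```

View pics/scene0.png

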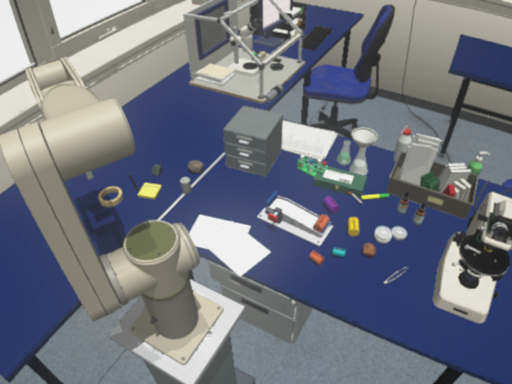

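View pics/top0.png

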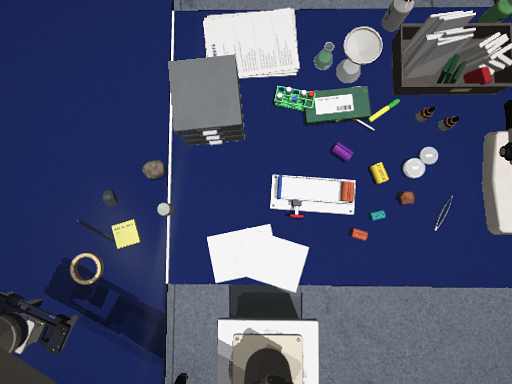

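The gutter lies at about (313,193) in the top view. There are two reddish cylinders: A, in the gutter's right (low) end at about (347,191), and B, smaller, lying on the bench at (360,235). The purple (342,152), yellow (379,172) and turquoise (377,215) cylinders are ruled out by colour. A fits because it is the larger one and lies across the gutter at the low end. I'll confirm this in an enlarged crop.

```bash
python3 - <<'E'
import cv2
a=cv2.imread("pics/top0.png")[160:250,255:395]; b=cv2.imread("pics/scene0.png")[185:275,245:385]
a=cv2.resize(a,None,fx=5.5,fy=5.5,interpolation=cv2.INTER_CUBIC)
b=cv2.resize(b,None,fx=5.5,fy=5.5,interpolation=cv2.INTER_CUBIC)
cv2.imwrite("pics/topc.png",a);cv2.imwrite("pics/scenec.png",b)
E
```

```text
(no output)
```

View pics/topc.png

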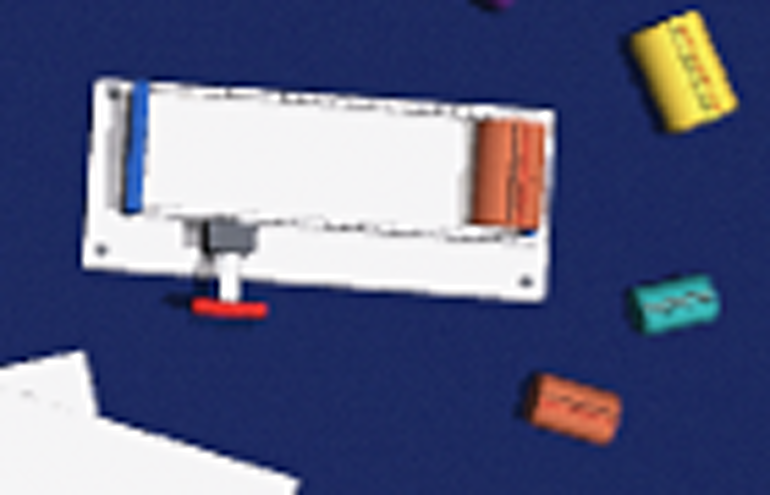

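View pics/scenec.png

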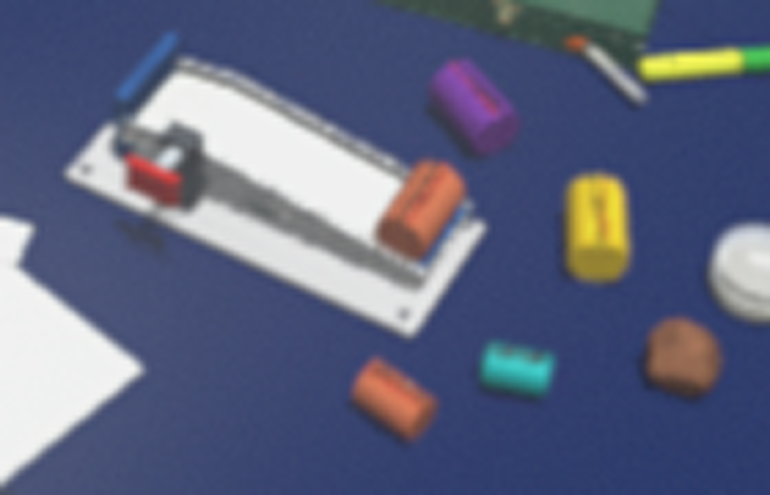

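A is confirmed: it is the big reddish core with red and black lines, at the low end of the gutter in the top crop at about (508,173), and B is clearly smaller and on the bench. The keeper's red pad is at crop (230,308) and the blue stop at (137,147). Next I'll measure all of these.

```bash
cat > h.py <<'E'
import cv2, numpy as np
def load(n,i=0): return dict(np.load(f"{n}{i}.npz"))
def ray(c,p):
    u=cv2.undistortPoints(np.array(p,float).reshape(-1,1,2),c["mtx"],c["D"]).reshape(-1,2)
    d=np.c_[u,np.ones(len(u))]@c["extrinsics"][:3,:3].T
    return c["extrinsics"][:3,3],d
def onz(c,p,z):
    o,d=ray(c,p); z=np.broadcast_to(z,len(d)); return o+d*((z-o[2])/d[:,2])[:,None]
def proj(c,P):
    E=np.linalg.inv(c["extrinsics"]); r,_=cv2.Rodrigues(E[:3,:3])
    return cv2.projectPoints(np.array(P,float).reshape(-1,1,3),r,E[:3,3],c["mtx"],c["D"])[0].reshape(-1,2)
def tri(c1,p1,c2,p2):
    o1,d1=ray(c1,[p1]);o2,d2=ray(c2,[p2]);d1=d1[0];d2=d2[0]
    t=np.linalg.lstsq(np.c_[d1,-d2],o2-o1,rcond=None)[0]
    a=o1+d1*t[0];b=o2+d2*t[1]; return (a+b)/2,np.linalg.norm(a-b)
def mask(c,kind,roi):
    h=cv2.cvtColor(c["image"],cv2.COLOR_RGB2HSV).astype(int); H,S,V=h[...,0],h[...,1],h[...,2]
    m={"core":((H>=4)&(H<=14)&(S>110)&(V>90)),"red":(((H<4)|(H>174))&(S>150)&(V>90)),"blue":((H>100)&(H<118)&(S>120)&(V>125)),
       "white":((S<40)&(V>190))}[kind]
    r=np.zeros(m.shape,bool); x0,y0,x1,y1=roi; r[y0:y1,x0:x1]=1
    m=(m&r).astype(np.uint8); n,l,st,ce=cv2.connectedComponentsWithStats(m)
    k=1+np.argmax(st[1:,4]); return (l==k).astype(np.uint8),ce[k],st[k]
E
python3 - <<'E'
from h import *
T,S=load("top"),load("scene")
R={"top":(262,165,362,225),"scene":(250,190,340,250)}
for k in ("core","red","blue","white"):
    for n,c in (("top",T),("scene",S)):
        m,ce,st=mask(c,k,R[n]); ys,xs=np.nonzero(m)
        print(k,n,ce.round(2),st, cv2.minAreaRect(np.c_[xs,ys].astype(np.float32)))
E
```

```text
core top [347.04 191.23] [341 182  13  20 229] ((347.0, 191.5), (19.0, 12.0), 90.0)
core scene [322.06 221.29] [316 215  13  15 116] ((321.9615478515625, 221.3076934814453), (8.59785270690918, 13.867504119873047), 33.6900634765625)
red top [296.  215.5] [290 214  13   4  34] ((296.0, 215.50003051757812), (12.279438018798828, 2.4806947708129883), 7.125016689300537)
red scene [272.09 215.64] [269 214   8   4  11] ((272.3000183105469, 215.9000244140625), (7.602630138397217, 1.341640830039978), 26.56505012512207)
blue top [279.52 185.98] [278 174   4  24  66] ((279.5352783203125, 185.54116821289062), (2.684377908706665, 23.085647583007812), 4.398705005645752)
blue scene [271.17 196.48] [266 191  12  12  46] ((271.2876281738281, 196.31417846679688), (2.9162344932556152, 15.521894454956055), 41.18592834472656)
white top [310.77 194.46] [ 270  175   86   40 2218] ((312.4090576171875, 195.97039794921875), (83.72671508789062, 38.25584411621094), 3.9909121990203857)
white scene [294.86 212.36] [270 199  48  30 561] ((293.7711486816406, 211.98480224609375), (47.6458625793457, 13.32034969329834), 27.758541107177734)
```

```bash
python3 - <<'E'
from h import *
T,S=load("top"),load("scene")
cor=np.array([(97,80),(555,110),(547,300),(83,268)],float); cor=(cor+.5)/5.5-.5+[255,160]
P=onz(T,cor,0.008); print("plate",P.round(4).tolist())
a=[np.degrees(np.arctan2(*(P[i]-P[j])[[1,0]])) for i,j in((0,1),(3,2))]; print("lane y dir",a, np.degrees(np.arctan2(*(P[0]-P[3])[[1,0]])),np.degrees(np.arctan2(*(P[1]-P[2])[[1,0]])))
ct=onz(T,[(347.04,191.23)],0.046)[0]
print("core top@.046",ct, "scene@.05",onz(S,[(322.06,221.29)],0.046)[0])
m,ce,st=mask(T,"blue",(262,165,362,225))
ys,xs=np.nonzero(m); 
print("stop", onz(T,[(279.53,185.6)],0.07)[0], onz(S,[(271.17,196.4)],0.069)[0])
print("stop ends",onz(T,[((148+.5)/5.5-.5+255-1,(80+.5)/5.5-.5+160),((133+.5)/5.5-.5+255,(212+.5)/5.5-.5+160)],0.07))
print("pad", onz(T,[(296,215.5)],0.074)[0])
for th in (-4,):
  pass
E
```

```text
plate [[0.6147, -0.0167, 0.008], [0.5975, -0.2855, 0.008], [0.486, -0.2789, 0.008], [0.5034, -0.0086, 0.008]]
lane y dir [np.float64(86.34455750885104), np.float64(86.33784655981174)] -4.163992762659904 -3.3493769078529985
core top@.046 [ 0.55671659 -0.24868345  0.046     ] scene@.05 [ 0.56294634 -0.25004669  0.046     ]
stop [ 0.57147285 -0.03719263  0.07      ] [ 0.57063574 -0.03567408  0.069     ]
stop ends [[ 0.60696281 -0.04019339  0.07      ]
 [ 0.53286147 -0.03485432  0.07      ]]
pad [ 0.47999041 -0.08690191  0.074     ]
```

```bash
cat >> h.py <<'E'
from scipy.spatial.transform import Rotation as Ro
YD=np.array([np.cos(np.radians(86.3)),np.sin(np.radians(86.3)),0]); XD=np.array([YD[1],-YD[0],0]); O=np.array([.5635,-.1472,0])
RT=Ro.from_matrix(np.c_[YD,XD,[0,0,-1]])
def W(x,h,z): return O+x*XD+h*YD+[0,0,z]
def L(p): return np.array([(p-O)@XD,(p-O)@YD,p[2]])
def rel(s,p): 
    R=Ro.from_rotvec(s["orientation"]); return R.inv().apply(p-s["tool_pos"]),(R.inv()*RT).as_rotvec()
E
python3 - <<'E'
from h import *
from plant import robot
s=robot.read_state()
for p in (W(0,-.165,.15),):
    a,b=rel(s,p); print(p,a.round(4),b.round(4))
E
```

```text
[ 0.55285217 -0.31185608  0.15      ] [-0.6302 -0.6759  0.0828] [-1.5000e-03  1.0000e-03  1.2426e+00]
```

Request:
jog_arm:
  steps:
    - [0.84, -0.042, -0.045, 0, 0, 0, 0.083]
    - [0.84, -0.084, -0.09, 0, 0, 0, 0.166]
    - [0.84, -0.126, -0.135, 0, 0, 0, 0.249]
    - [0.84, -0.168, -0.18, 0, 0, 0, 0.332]
    - [0.84, -0.21, -0.225, 0, 0, 0, 0.414]

```text
t: 0.72
tool_pos: [0.3374, 0.2638, 0.2317]
orientation: [-1.236, -2.888, 0.003]
force: [0.7, -0.0, 0.0]
opening: 0.0474
```

```bash
python3 - <<'E'
from h import *
from plant import robot
s=robot.read_state(); print(s["t"],L(s["tool_pos"]),s["opening"])
a,b=rel(s,W(0,-.165,.15)); print(a.round(4),b.round(4))
E
```

```text
0.725 [-0.25214375  0.39551666  0.23171739] 0.04735855896676922
[-0.5652 -0.2413  0.0825] [-0.0013  0.0013  0.8264]
```

Request:
jog_arm:
  steps:
    - [0.84, -0.057, -0.024, 0.0, 0, 0, 0.083]
    - [0.84, -0.113, -0.048, 0.0, 0, 0, 0.166]
    - [0.84, -0.17, -0.072, 0.0, 0, 0, 0.249]
    - [0.84, -0.226, -0.096, 0.0, 0, 0, 0.332]
    - [0.84, -0.283, -0.12, 0.0, 0, 0, 0.414]

```text
t: 1.35
tool_pos: [0.4461, -0.0258, 0.232]
orientation: [1.807, 2.569, -0.002]
force: [0.5, 0.4, 0.3]
opening: 0.015
```

```bash
python3 - <<'E'
from h import *
from plant import robot
s=robot.read_state(); print(s["t"],L(s["tool_pos"]),s["opening"])
a,b=rel(s,W(0,-.165,.15)); print(a.round(4),b.round(4))
E
```

```text
1.35 [-0.12500967  0.1135236   0.23201185] 0.015032187524642379
[-0.3052  0.0039  0.0824] [-0.0007  0.0014  0.4095]
```

Request:
jog_arm:
  steps:
    - [0.84, -0.06, 0.001, 0.01, 0, 0, 0.083]
    - [0.84, -0.12, 0.002, 0.02, 0, 0, 0.166]
    - [0.84, -0.18, 0.003, 0.04, 0, 0, 0.249]
    - [0.84, -0.24, 0.004, 0.06, 0, 0, 0.332]
    - [0.84, -0.305, 0.004, 0.082, 0, 0, 0.41]

```text
t: 1.98
tool_pos: [0.5507, -0.3067, 0.1517]
orientation: [2.295, 2.145, -0.002]
force: [1.0, 0.9, 0.8]
opening: 0.0148
```

```bash
python3 - <<'E'
from h import *
from plant import robot
s=robot.read_state(); print(s["t"],L(s["tool_pos"]),s["opening"])
a,b=rel(s,W(0,-.155,.050)); print(a.round(4),b.round(4))
E
```

```text
1.975 [-0.00246125 -0.15997083  0.15166174] 0.014846466358301226
[0.0051 0.0025 0.1017] [-0.0007  0.0011 -0.0034]
```

Request:
jog_arm:
  steps:
    - [0.84, 0.0, 0.0025, 0.03, 0, 0, 0]
    - [0.84, 0.0, 0.0025, 0.06, 0, 0, 0]
    - [0.84, 0.0, 0.0025, 0.09, 0, 0, 0]
    - [0.84, 0.003, 0.0025, 0.1015, 0, 0, 0]
    - [0.84, 0.005, 0.0025, 0.1015, 0, 0, 0]

```text
t: 2.6
tool_pos: [0.5529, -0.3013, 0.0493]
orientation: [-2.294, -2.144, 0.003]
force: [0.8, -0.7, 0.0]
opening: 0.0149
```

```bash
python3 - <<'E'
from h import *
from plant import robot
s=robot.read_state(); print(s["t"],L(s["tool_pos"]),s["opening"],s["force"])
for n in ("top","scene"):
    c=robot.read_camera(n); np.savez(n+"1.npz",**c)
    r=(255,160,395,250) if n=="top" else (245,185,385,275)
    cv2.imwrite(f"pics/{n}1.png",cv2.resize(c["image"][r[1]:r[3],r[0]:r[2],::-1],None,fx=5,fy=5,interpolation=cv2.INTER_CUBIC))
E
```

```text
2.6 [-0.00065222 -0.15443772  0.04934695] 0.014888304793209524 [ 0.78323632 -0.70599828  0.01018339]
```

View pics/scene1.png

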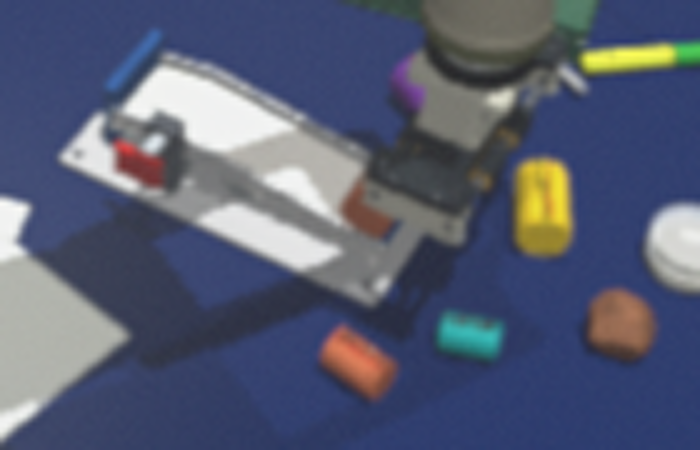

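View pics/top1.png

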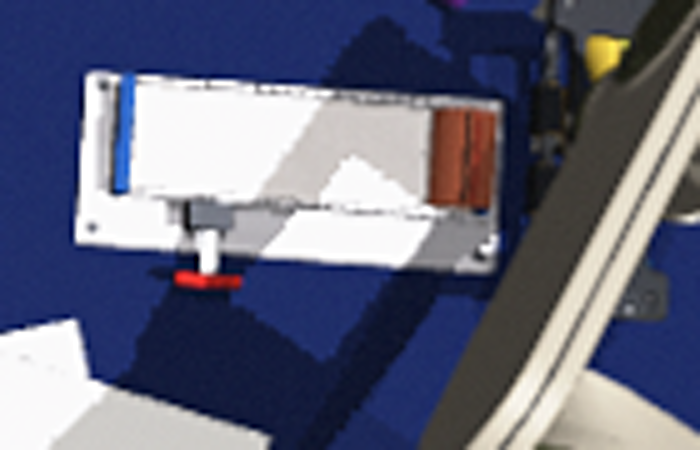

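The picture shows the core still against the lip (top crop 462,157) with the fingers behind it and clear. I'll advance now.

Request:
jog_arm:
  steps:
    - [0.84, 0.01, 0, 0, 0, 0, 0]
    - [0.84, 0.016, 0, 0, 0, 0, 0]
    - [0.84, 0.022, 0, -0.0005, 0, 0, 0]
    - [0.84, 0.027, 0, -0.001, 0, 0, 0]
    - [0.84, 0.032, 0, -0.0015, 0, 0, 0]

```text
t: 3.32
tool_pos: [0.5565, -0.2699, 0.0532]
orientation: [2.293, 2.144, -0.001]
force: [0.3, -1.7, 0.1]
opening: 0.015
```

```bash
cat > st.py <<'E'
from h import *
from plant import robot
s=robot.read_state(); print(s["t"],L(s["tool_pos"]).round(4),s["force"].round(2) if hasattr(s["force"],"round") else s["force"])
c=robot.read_camera("top")
m,ce,st=mask(c,"core",(262,165,362,225)); p=onz(c,[ce],.05)[0]; print("core mask",st,L(p).round(4), "rot",rel(s,W(0,0,0))[1].round(4))
E
python3 st.py
```

```text
3.325 [ 0.001  -0.1229  0.0532] [ 0.32 -1.67  0.09]
core mask [339 182  13  19 157] [ 0.0022 -0.0938  0.05  ] rot [ 0.0011  0.0022 -0.0029]
```

Request:
jog_arm:
  steps:
    - [0.84, 0.007, 0, 0.001, 0, 0, 0.0]
    - [0.84, 0.014, 0, 0.0, 0, 0, 0]
    - [0.84, 0.021, 0, -0.0005, 0, 0, 0]
    - [0.84, 0.028, 0, -0.0015, 0, 0, 0]
    - [0.84, 0.035, 0, -0.0025, 0, 0, 0]

```text
t: 4.0
tool_pos: [0.559, -0.2338, 0.0556]
orientation: [2.293, 2.144, -0.001]
force: [-0.1, -0.4, -0.3]
opening: 0.0148
```

```bash
python3 st.py
```

```text
4.0 [ 0.0011 -0.0868  0.0556] [-0.06 -0.37 -0.3 ]
core mask [328 181  11  19 167] [ 0.002  -0.0561  0.05  ] rot [ 0.001   0.0017 -0.0026]
```

Request:
jog_arm:
  steps:
    - [0.84, 0.008, 0, -0.001, 0, 0, 0.0]
    - [0.84, 0.016, 0, -0.002, 0, 0, 0]
    - [0.84, 0.024, 0, -0.0032, 0, 0, 0]
    - [0.84, 0.032, 0, -0.0044, 0, 0, 0]
    - [0.84, 0.04, 0, -0.0055, 0, 0, 0]

```text
t: 4.68
tool_pos: [0.5619, -0.1925, 0.0613]
orientation: [2.293, 2.145, -0.0]
force: [-0.5, -0.9, 0.5]
opening: 0.0152
```

```bash
python3 st.py
```

```text
4.675 [ 0.0013 -0.0454  0.0613] [-0.52 -0.86  0.5 ]
core mask [315 180   9  18 120] [ 0.0056 -0.0122  0.05  ] rot [ 0.001   0.0012 -0.0022]
```

Request:
jog_arm:
  steps:
    - [0.84, 0.008, -0.001, -0.001, 0, 0, 0.0]
    - [0.84, 0.016, -0.001, -0.002, 0, 0, 0]
    - [0.84, 0.024, -0.001, -0.0032, 0, 0, 0]
    - [0.84, 0.032, -0.001, -0.0044, 0, 0, 0]
    - [0.84, 0.04, -0.001, -0.0055, 0, 0, 0]

```text
t: 5.35
tool_pos: [0.5637, -0.1511, 0.0669]
orientation: [2.293, 2.146, 0.0]
force: [-0.4, -1.3, 0.2]
opening: 0.0148
```

```bash
python3 - <<'E'
exec(open("st.py").read())
for n in ("top","scene"):
    c=robot.read_camera(n)
    r=(255,160,395,250) if n=="top" else (245,185,385,275)
    cv2.imwrite(f"pics/{n}2.png",cv2.resize(c["image"][r[1]:r[3],r[0]:r[2],::-1],None,fx=5,fy=5,interpolation=cv2.INTER_CUBIC))
E
```

```text
5.35 [ 0.0005 -0.0039  0.0669] [-0.43 -1.33  0.16]
core mask [301 178   7  19  61] [0.01   0.0341 0.05  ] rot [ 0.0011  0.0006 -0.0018]
```

View pics/top2.png

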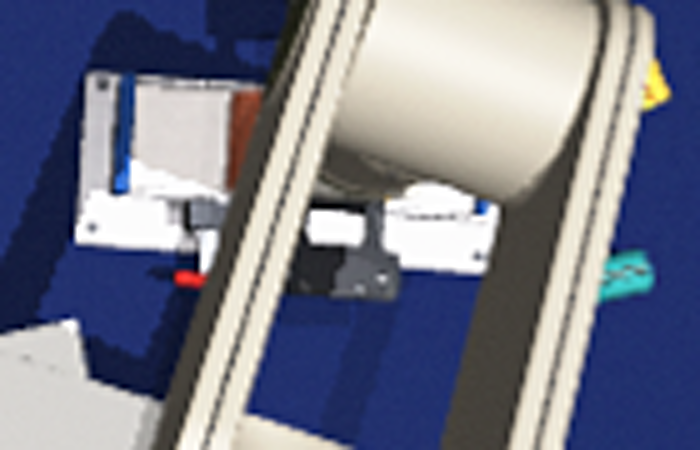

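View pics/scene2.png

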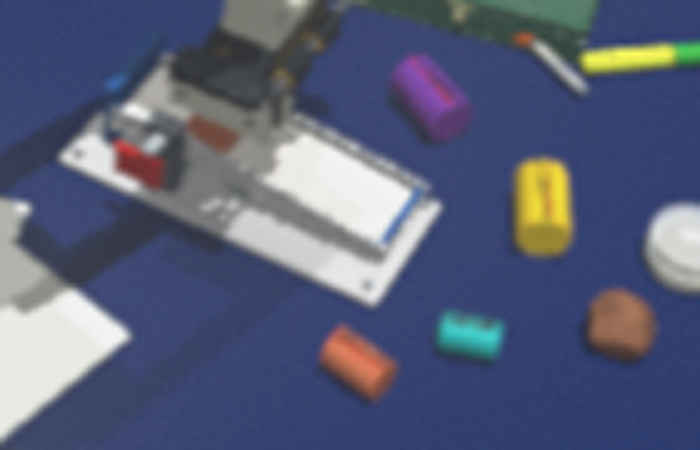

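Request:
jog_arm:
  steps:
    - [0.84, 0.005, 0, -0.0005, 0, 0, 0.0]
    - [0.84, 0.011, 0, -0.001, 0, 0, 0]
    - [0.84, 0.017, 0, -0.002, 0, 0, 0]
    - [0.84, 0.022, 0, -0.0025, 0, 0, 0]
    - [0.84, 0.027, 0, -0.003, 0, 0, 0]

```text
t: 6.12
tool_pos: [0.5655, -0.1238, 0.0699]
orientation: [2.292, 2.147, 0.001]
force: [0.9, -0.7, -0.4]
opening: 0.015
```

```bash
python3 st.py
```

```text
6.125 [0.0005 0.0235 0.0699] [ 0.86 -0.68 -0.44]
core mask [294 178   1   6   6] [0.0218 0.0653 0.05  ] rot [ 0.0011  0.0005 -0.001 ]
```

Request:
jog_arm:
  steps:
    - [0.84, 0.003, 0, 0, 0, 0, 0.0]
    - [0.84, 0.006, 0, 0, 0, 0, 0]
    - [0.84, 0.009, 0, 0, 0, 0, 0]
    - [0.84, 0.012, 0, 0, 0, 0, 0]
    - [0.84, 0.015, 0, 0, 0, 0, 0]

```text
t: 6.8
tool_pos: [0.5665, -0.108, 0.0698]
orientation: [2.292, 2.147, 0.001]
force: [-0.3, -0.2, -0.5]
opening: 0.0144
```

```bash
python3 st.py
```

```text
6.8 [0.0005 0.0393 0.0698] [-0.34 -0.18 -0.54]
core mask [282 177   7  20  89] [0.005  0.0948 0.05  ] rot [ 0.0009 -0.0001 -0.0008]
```

The core has gone over the crest. I'll lift straight up and back, then look.

Request:
jog_arm:
  steps:
    - [0.84, -0.01, 0, 0, 0, 0, 0.0]
    - [0.84, -0.02, 0, -0.02, 0, 0, 0]
    - [0.84, -0.03, -0.04, -0.06, 0, 0, 0]
    - [0.84, -0.04, -0.09, -0.1, 0, 0, 0]
    - [1, -0.05, -0.14, -0.1, 0, 0, 0]

```text
t: 7.48
tool_pos: [0.4246, -0.1505, 0.1751]
orientation: [2.287, 2.142, 0.005]
force: [-0.0, -0.7, 0.4]
opening: 0.009
```

```bash
python3 - <<'E'
from h import *
from plant import robot
s=robot.read_state(); print(s["t"],L(s["tool_pos"]).round(4),s["opening"])
for n in ("top","scene"):
    c=robot.read_camera(n); np.savez(n+"3.npz",**c)
    r=(255,160,395,250) if n=="top" else (245,185,385,275)
    cv2.imwrite(f"pics/{n}3.png",cv2.resize(c["image"][r[1]:r[3],r[0]:r[2],::-1],None,fx=5,fy=5,interpolation=cv2.INTER_CUBIC))
E
```

```text
7.475 [-0.1384 -0.0123  0.1751] 0.008996836428727024
```

View pics/top3.png

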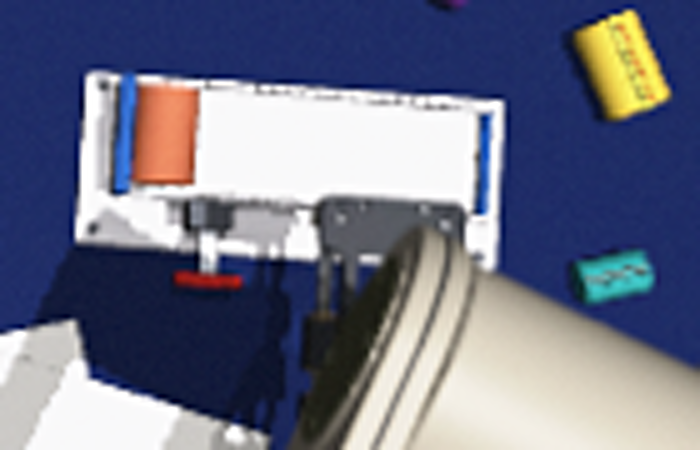

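View pics/scene3.png

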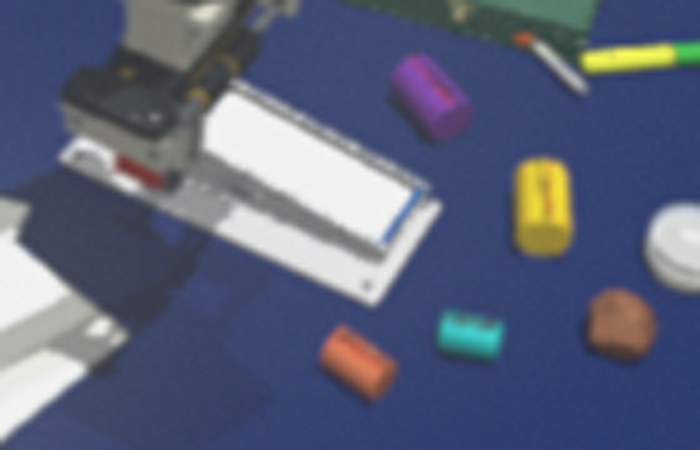

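The core now sits against the blue stop (top crop: stop at x≈123, core 133–197), and the keeper's pad at (208,281) has not moved. Next I'll go to the pad's outer side.

```bash
python3 - <<'E'
from h import *
from plant import robot
s=robot.read_state()
for p in ((-.138,.055,.12),(-.138,.055,.06)):
    a,b=rel(s,W(*p)); print(a.round(4),b.round(4))
T=load("top",3); m,ce,st=mask(T,"red",(262,195,310,225)); print(ce,st,L(onz(T,[ce],.075)[0]))
E
```

```text
[0.0666 0.0049 0.051 ] [ 0.0012  0.001  -0.0029]
[0.0666 0.0048 0.111 ] [ 0.0012  0.001  -0.0029]
[295.89655172 215.44827586] [290 214  13   4  29] [-0.08710832  0.05520179  0.075     ]
```

Request:
jog_arm:
  steps:
    - [1, 0.033, 0, 0, 0, 0, 0]
    - [1, 0.066, 0, 0.01, 0, 0, 0]
    - [1, 0.0665, 0.0, 0.055, 0, 0, 0]
    - [1, 0.0665, 0.0, 0.1, 0, 0, 0]
    - [1, 0.0665, 0.0, 0.111, 0, 0, 0]

```text
t: 8.2
tool_pos: [0.4231, -0.083, 0.0583]
orientation: [-2.294, -2.144, 0.003]
force: [-0.4, -0.5, 0.3]
opening: 0.0004
```

```bash
cat > st2.py <<'E'
from h import *
from plant import robot
import sys
s=robot.read_state(); print(s["t"],L(s["tool_pos"]).round(4),np.round(s["force"],2),s["opening"],rel(s,W(0,0,0))[1].round(4))
for n in ("top","scene"):
    c=robot.read_camera(n); np.savez(f"{n}{sys.argv[1]}.npz",**c)
    r=(255,160,395,250) if n=="top" else (245,185,385,275)
    cv2.imwrite(f"pics/{n}{sys.argv[1]}.png",cv2.resize(c["image"][r[1]:r[3],r[0]:r[2],::-1],None,fx=5,fy=5,interpolation=cv2.INTER_CUBIC))
E
python3 st2.py 4
```

```text
8.2 [-0.1443  0.055   0.0583] [-0.44 -0.53  0.32] 0.0003580451900570483 [-0.0026  0.0001 -0.0032]
```

View pics/top4.png

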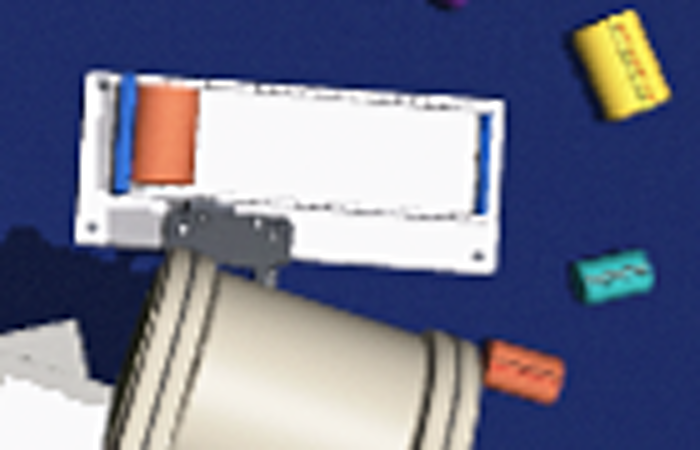

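View pics/scene4.png

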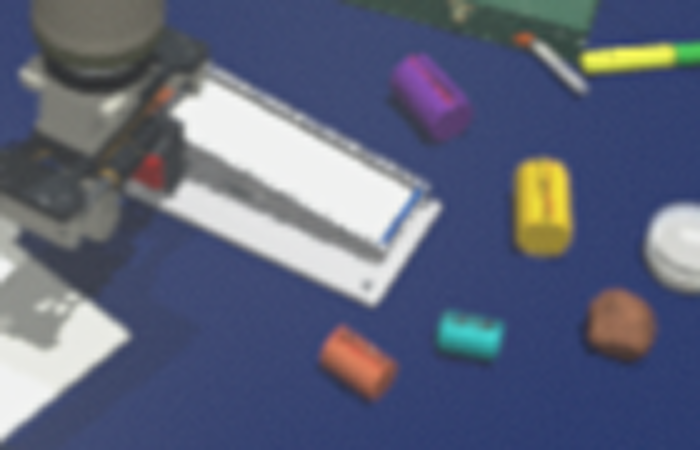

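The fingers are down outside the pad and the core is still seated, so I'll approach and push along the tool's y axis.

Request:
jog_arm:
  steps:
    - [1, 0, 0.012, 0, 0, 0, 0]
    - [1, 0, 0.024, 0, 0, 0, 0]
    - [1, 0, 0.031, 0, 0, 0, 0]
    - [1, 0, 0.037, 0, 0, 0, 0]
    - [1, 0, 0.043, 0, 0, 0, 0]

```text
t: 8.93
tool_pos: [0.4674, -0.0863, 0.0601]
orientation: [-2.295, -2.145, 0.002]
force: [-1.1, 1.2, 0.9]
opening: 0.0008
```

```bash
python3 st2.py 5
```

```text
8.925 [-0.0999  0.0546  0.0601] [-1.12  1.19  0.88] 0.0007876119073952138 [-0.0009  0.0006 -0.0032]
```

Request:
jog_arm:
  steps:
    - [1, 0, 0.005, 0, 0, 0, 0]
    - [1, 0, 0.009, 0, 0, 0, 0]
    - [1, 0, 0.013, 0, 0, 0, 0]
    - [1, 0, 0.016, 0, 0, 0, 0]
    - [1, 0, 0.019, 0, 0, 0, 0]

```text
t: 9.65
tool_pos: [0.4867, -0.0876, 0.0599]
orientation: [-2.295, -2.145, 0.001]
force: [-1.4, -0.2, -1.3]
opening: -0.0001
```

```bash
python3 st2.py 6
```

```text
9.65 [-0.0805  0.0545  0.0599] [-1.38 -0.16 -1.26] -9.960316962095029e-05 [-0.0005  0.0005 -0.0032]
```

View pics/top6.png

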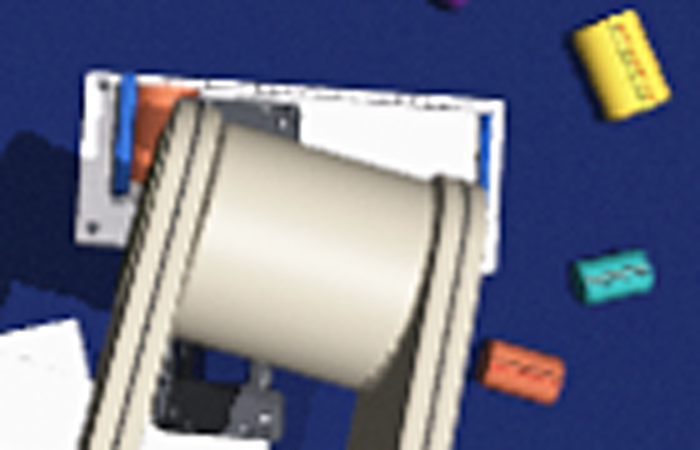

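View pics/scene6.png

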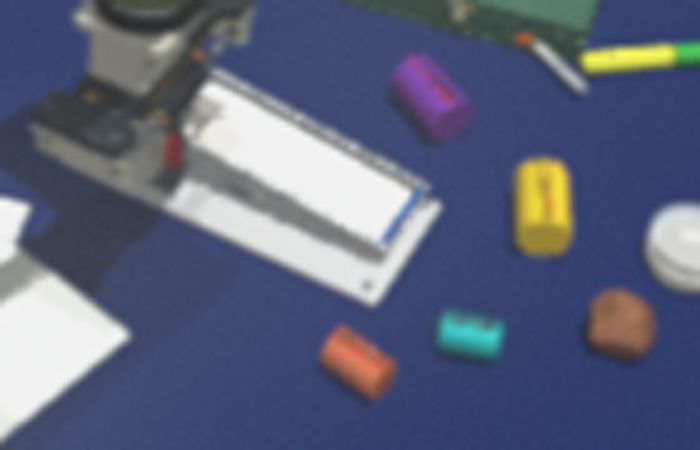

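There has been no end-stop force yet, so I'll go on in 1 mm rows.

Request:
jog_arm:
  steps:
    - [1, 0, 0.001, 0, 0, 0, 0]
    - [1, 0, 0.002, 0, 0, 0, 0]
    - [1, 0, 0.003, 0, 0, 0, 0]
    - [1, 0, 0.003, 0, 0, 0, 0]

```text
t: 10.25
tool_pos: [0.4891, -0.0878, 0.06]
orientation: [-2.295, -2.144, 0.003]
force: [-6.6, 1.3, 4.3]
opening: 0.0005
```

```bash
python3 -c "
from h import *
from plant import robot
s=robot.read_state(); print(s['t'],L(s['tool_pos']).round(4),np.round(s['force'],2))"
```

```text
10.25 [-0.0781  0.0545  0.06  ] [-6.57  1.26  4.3 ]
```

Request:
jog_arm:
  steps:
    - [1, 0, 0.001, 0, 0, 0, 0]
    - [1, 0, 0.002, 0, 0, 0, 0]
    - [1, 0, 0.002, 0, 0, 0, 0]

```text
t: 10.62
tool_pos: [0.4892, -0.0878, 0.06]
orientation: [-2.292, -2.142, 0.007]
force: [-14.5, 1.9, 10.6]
opening: 0.0006
```

```bash
python3 -c "
from h import *
from plant import robot
s=robot.read_state(); print(s['t'],L(s['tool_pos']).round(4),np.round(s['force'],2))"
```

```text
10.625 [-0.078   0.0545  0.06  ] [-14.48   1.93  10.56]
```

The force climbs to 14 N with no further travel, so the keeper is at its end stop, where I expected it. Now I'll back off, lift and look.

Request:
jog_arm:
  steps:
    - [1, 0, -0.01, 0, 0, 0, 0]
    - [1, 0, -0.03, 0, 0, 0, 0]
    - [1, 0, -0.05, -0.02, 0, 0, 0]
    - [1, -0.03, -0.06, -0.07, 0, 0, 0]
    - [1, -0.08, -0.065, -0.12, 0, 0, 0]

```text
t: 11.25
tool_pos: [0.4203, -0.1573, 0.1762]
orientation: [-2.291, -2.145, 0.006]
force: [0.9, -1.3, 0.4]
opening: 0.0004
```

Request:
jog_arm:
  steps:
    - [1, -0.05, 0, -0.03, 0, 0, 0]
    - [1, -0.1, 0, -0.05, 0, 0, 0]
    - [1, -0.15, 0, -0.05, 0, 0, 0]
    - [1, -0.2, 0, -0.05, 0, 0, 0]
    - [1, -0.2, 0, -0.05, 0, 0, 0]

```text
t: 11.88
tool_pos: [0.4065, -0.3599, 0.2261]
orientation: [-2.295, -2.142, 0.007]
force: [-0.1, 1.0, -0.1]
opening: 0.0006
```

```bash
python3 st2.py 7; python3 - <<'E'
from h import *
T=load("top",7); m,ce,st=mask(T,"red",(262,195,310,225)); print(ce,st,L(onz(T,[ce],.075)[0]))
m,ce,st=mask(T,"core",(262,165,362,225)); print(ce,st,L(onz(T,[ce],.065)[0]))
a=cv2.imread("pics/top7.png"); b=cv2.imread("pics/scene7.png")
cv2.imwrite("pics/both7.png",cv2.resize(np.vstack([a[:300,:500],b[:300,:500]]),(500,600)))
cv2.imwrite("pics/full7.png",T["image"][:,:,::-1])
E
```

```text
11.875 [-0.1429 -0.2224  0.2261] [-0.12  1.04 -0.05] 0.000593085861068845 [-0.0046  0.0017 -0.0045]
[296.24137931 206.10344828] [291 205  12   3  29] [-0.05871738  0.05586913  0.075     ]
[287.77922078 186.73160173] [282 177  13  20 231] [-0.00044186  0.08448728  0.065     ]
```

View pics/both7.png

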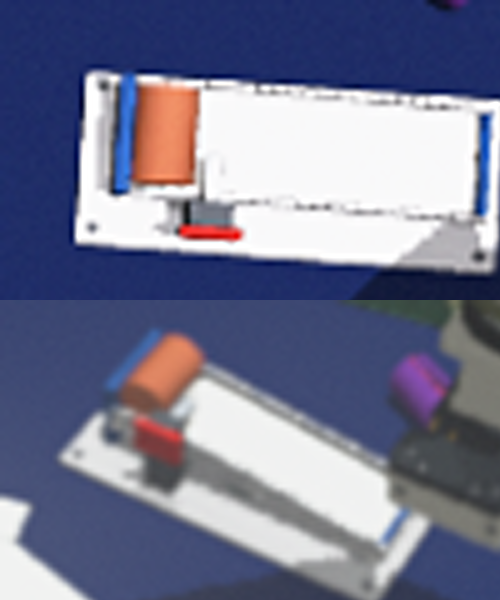

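View pics/full7.png

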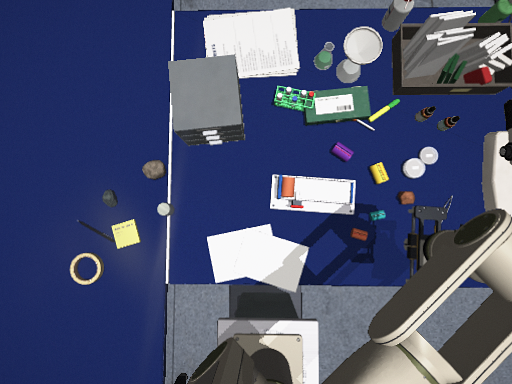

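The pictures show the core (full view 288,187) against the blue stop and the pad right up against its guide (296,206). The white bar is across the gutter behind the core. The rocks and spare core are where they were, and the arm is clear, so I'll hand in.

```bash
python3 -c "
from plant import robot
print(robot.close_job()); print(robot.read_state()['t'])"
```

```text
the job is handed in; nothing more can be done
None
the job is handed in; nothing more can be done
```

The job is done and handed in at about 12 s, well under the 46 s limit. I pushed the larger reddish core up the gutter with the partly closed fingertips and let it roll over the crest onto the blue stop. I then pushed the keeper's red pad in until it hit its end stop, and moved the arm clear.

**Core:** it measured 84.5 mm along the lane, against about 85 mm expected for the seat, and 0.4 mm off mid-gutter. It was resting on the stop in both views.

**Keeper:** the pad moved about 28.4 mm, to within about 1 mm of where I expected it fully in. The force rose to about 14 N (horizontal) with no further travel, and the bar is visible across the gutter behind the core. The start position was only known to within 0 to 6 mm, so the end force is the firmer evidence here.

**Surroundings:** the rocks, the spare core and the look-alikes look unmoved in the last top picture. The tool was about 0.2 m away and touching nothing, and none of my checks failed or disagreed.

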